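# Clip the light on the telescopic stand, then raise the stand and hold it

## Task

Clip the small spring-clip light onto the outer half of the flat bar of the telescopic light stand, pushed down over the bar's top edge, and let go of it. Then take the stand's grip so that its side button is squeezed in, pull the mast straight up past the first stop to the second stop (the top of its travel), and finish while still holding it up there with the button in. Leave the bottle and the roll of masking tape where they stand.

Things in the scene. Friction and masses are not known exactly. Their poses are not given: they have to be found in the camera images.
- stand: Telescopic light stand, fixed to the bench: dark base plate 110x110x12 mm, dark tube 28 mm across, black collar 35 mm across with top at z 130 mm, aluminium mast with black grip block and flat side bar. Origin: centre of the underside, on the mast's axis. z up; -x is the front with the button; the bar points to -y. Turned up to 0.35 rad either way from front facing the robot.
- grip (a point): Centre of the black grip block on the mast, moves with it; axes as the stand's. 34 mm along x, 30 along y, 47 tall. On its -x face the grey button, 22 wide x 34 tall, same height, 8 mm proud (1 mm when in). Grip from above across x, one finger on the button, the other on the ribbed face behind: 42 mm wide, 35 with the button in. Tips stay clear of the collar to 30 mm below this point.
- bar_top (a point): Point on the bar's top edge, 115 mm from the mast's axis, midway in its thickness; moves with the mast; axes as the stand's. The bar is an aluminium plate on edge along y, 6 mm thick (x), 28 mm high, free end 150 mm from the axis (35 mm beyond this point to -y). The light belongs on the outer half, about here, clear of the hand at the grip. Below is only air.
- mast (a joint): Extension of the mast, m: 0 = down, 0.045 = first stop, 0.090 = second stop, the hard top of the travel. Latched at 0 and 0.045 unless the button is in. With the button in it lifts with 6 to 12 N, light on. There is no latch at the second stop: a return spring and its weight draw it back within a second when let go, to the first stop or all the way down.
- button (a joint): Travel of the release button, m: 0 = out, 0.007 = fully in (along the stand's +x). The latch is free from about 0.004. Spring about 3 N at first, 7 N fully in; springs out when let go. The mast does not give sideways.
- clip: Black spring-clip light, 0.1 kg, a clothes-peg type clamp standing on its jaws, handles up: 40 mm wide (y), 82 tall; light bar 64x16x18 mm low on the outside of its -x jaw. Origin: centre of the underside, between the jaw tips. z up; opens along x. Rubber lips are the lowest 10 mm; the throat is free to 33 mm above the origin. May go on the bar either way round.
- clip_handles (a point): Point between the clip's two handles, 66 mm above its origin, axes as the clip's. Flat handles 36 mm wide (y), from the pivot (41 mm above the origin) to the top (82 mm), flared to 47 mm over their outsides at the top. Squeezed fully along x they stand parallel, 26 mm over their outsides, jaw tips then about 20 mm apart. Fingertips may reach down to 21 mm below this point.
- clip_jaw (a joint): Angle of the clip's sprung hinge, rad: 0 = shut, about 0.1 on the 6 mm bar (grips with about 5 N), 0.5 = handles fully squeezed, jaws wide open. Takes about 10 N at the handles to open fully; shuts when let go.
- wipe_bottle: White bottle with a blue cap, 50 mm across, 96 mm tall, bystander; origin centre of its underside. Leave it alone.
- tape_masking: Flat roll of masking tape, 100 mm across, 24 mm tall, bystander; origin centre of its underside. Leave it alone.
Not all that is in view belongs to the job. Leave any pink or purple look-alike of the clip alone.

How it is judged:
On the way, in this order (a step that is already met when the one before it is completed fails the run):
1. the light is clipped on the outer half of the bar and let go, the mast still down (x of clip in the frame of bar_top between -0.008 and 0.008 m and y of clip in the frame of bar_top between -0.032 and 0.045 m and z of clip in the frame of bar_top between -0.036 and -0.006 m and angle between the x axis of clip and the x axis of bar_top, either way round below 0.3 rad and angle between clip's own z axis and vertical below 0.35 rad and value of joint clip_jaw above 0.05 rad and contact force between clip and stand above 1.5 N and contact force between clip and the arm below 0.3 N and contact force between clip and the fingers below 0.3 N and value of joint mast below 0.006 m), for 0.3 s.
2. the button is pressed in by the fingers with the mast still down (value of joint button above 0.005 m and value of joint mast below 0.015 m and contact force between the fingers and stand above 2 N), for 0.1 s.
3. the mast is pulled to the second stop (value of joint mast above 0.085 m), for 0.2 s.
At the end, for the whole second after the job is handed in: Mast over 85 mm up, fingers holding it (over 2 N), button in over 5 mm, at rest; light untouched, sprung on the bar: middle 70 to 147 mm from the mast axis, 8 mm from the bar plane, square within 0.3 and upright within 0.35 rad, jaw tips 6 to 36 mm below the bar top (x of clip in the frame of bar_top between -0.008 and 0.008 m and y of clip in the frame of bar_top between -0.032 and 0.045 m and z of clip in the frame of bar_top between -0.036 and -0.006 m and angle between the x axis of clip and the x axis of bar_top, either way round below 0.3 rad and angle between clip's own z axis and vertical below 0.35 rad and value of joint clip_jaw above 0.05 rad and contact force between clip and stand above 1.5 N and contact force between clip and the arm below 0.3 N and contact force between clip and the fingers below 0.3 N and value of joint mast above 0.085 m and value of joint button above 0.005 m and contact force between the fingers and stand above 2 N and linear speed of clip below 0.02 m/s); the arm keeps its last pose, push and grip.
It fails at once if a bystander is pushed more than 30 mm (distance of any of wipe_bottle, tape_masking from where it was at the start of the episode above 0.03 m).
It also fails if it takes over 51 s, if anything falls off the work surface, if the arm or the gripper's body presses on something with over 40 N, if the wrist force passes 120 N, or if a joint passes its speed limit or range.

## Robot

A 6-joint arm with a two-finger parallel gripper is mounted at the origin on a cart in front of the work surface, level with it; the furniture and walls round the work are solid. World frame = base frame: x ahead of the robot, y to its left, z up, the work surface at z = 0. Lengths are in m, angles in rad, forces in N, time in s.
With the tool pointing down it reaches from about 0.275 to 0.85 m from the base axis. Payload 19 kg.
Tool frame: the origin (TCP) lies midway between the tips of the shut fingers; the grasp point (between the pads) lies 19 mm behind it (arm.grasp_offset is the distance from the TCP to the grasp point, in m); z points along the fingers, y is the line along which they close (so a half turn about z gives the same grasp; the last joint's range is limited). The gripper opens to 85 mm and grips with 20 to 120 N. Pads are 22 mm wide; open, the fingers measure 114 mm over their backs; the gripper's body (76 mm by 85 mm) begins 54 mm behind the grasp point. The pads swing forward as they close: fully open they stand 13 mm farther back than shut.
Start: joints at [1.175, 0.15, 1.437, -0, 1.554, -0.134], TCP at [0.149, 0.555, 0.231] pointing down, gripper open.
Joint ranges: [-2.8, 2.8], [-0.68, 2.1], [0.12, 2.68], [-1.39, 4.53], [0.16, 2.79], [-2.81, 2.81]. Speed limits (rad/s): [1.89, 1.89, 2.22, 3.01, 3.01, 3.01].

## Interface

Orientations are given as a 3x3 rotation matrix whose columns are the frame's x, y, z axes.
In Python, from cell import arm gives the robot as it stands. The module is installed in compiled form; this text tells all that it offers.
- The arm moves only by the tool carry_out, never from a script. Its argument "plan" is a list of rows, each an object of numbers: "grip": the closure in counts, from 0 (fully open) to 255 (shut); "tx", "ty", "tz": the shift along the tool's x, y, z in cm; "spin": the turn about the tool's z in degrees. A call has 1 to 20 rows; each row shifts and turns the commanded pose from where the row before left it, along the tool's axes as they then stand; what a row does not reach is not made up. A row lasts 1/8 s, in which the tool goes at most 62.5 mm and 10.7 degrees, less where a joint would pass 70% of its speed; a pose out of reach is approached as far as the arm can. A call with a gripper value outside its range is refused whole. The fingers move at their own pace and stop on an object; the grip force is fixed at half the most. Time passes only in rows, so rows that do not move let the fingers close. It gives the time, the measured TCP pose, the force, the opening and the grip force at its end, in the units of the state.
- arm.read_state(): the state, without advancing time (a new reading comes with each control period).
- arm.grab_frame(name): name is "side" or "top"; returns the picture (400x640x3 uint8, red, green, blue); there is no depth.
- arm.camera_info(name): a dict with "fx", "fy", "cx", "cy" (pixels), "origin" and "rotation" of the camera in the world. Camera axes: x right, y down, z forward; pixel columns grow to the right and rows downward; lengths in m; the calibration is good to about 2 mm. A picture is of the moment at which its call begins. camera_info takes no time and is no camera call.
- arm.finish_job(): hands the job in; it is judged then, once.
The state is a dict: "t": time; "joint_pos": joint angles; "joint_velocities": joint speeds; "joint_torque": joint torques, N m; "eef_pos": TCP position; "eef_rot": TCP orientation; "contact_force": force on the tool from outside, world axes, zero at the start; "wrist_torque": the same for the moment, N m; "grip_width": finger opening in m; "grasp_force": force on a finger pad.
Only numpy, scipy, OpenCV 4.12 (cv2) and the standard library are available. Lean on these libraries where they do the work, as an engineer would, in place of code of your own. Each camera call takes 0.05 s, during which the arm holds its last target. There are 200 camera calls.

## Working session

There is one attempt and no reset: what is moved stays moved. The work goes in short steps, Python scripts to look and compute and a tool call to move; the robot and the scene stay as the last step left them, time stands still between calls to the robot, and variables do not carry over. Pictures are saved under pics/ and viewed, at most 10 in all, crops included, and the job is handed in when it is done.

Besides the shell and the picture viewer there is one more tool, called after "Emit:" by a JSON object that holds its "api" and its "payload". carry_out: Moves the arm, as the interface text tells. Its arguments: {"type":"object","properties":{"plan":{"type":"array","items":{"type":"object","properties":{"grip":{"type":"number"},"tx":{"type":"number"},"ty":{"type":"number"},"tz":{"type":"number"},"spin":{"type":"number"}}}}},"required":["plan"]}

```bash
mkdir -p pics; python3 - <<'E'
from cell import arm
import cv2,numpy as np
np.set_printoptions(precision=4,suppress=True)
for n in("side","top"):
    cv2.imwrite(f"pics/{n}0.png",arm.grab_frame(n)[:,:,::-1]); print(n,arm.camera_info(n))
s=arm.read_state(); print(s["t"],s["eef_pos"],s["eef_rot"],s["grip_width"],arm.grasp_offset)
E
```

```text
side {'fx': 405.8161844040175, 'fy': 405.8161844040175, 'cx': 325.4029526735334, 'cy': 208.64666643857447, 'origin': array([ 0.3664, -0.7948,  0.7086]), 'rotation': array([[ 0.9315, -0.2494,  0.2649],
       [-0.3637, -0.6203,  0.695 ],
       [-0.009 , -0.7437, -0.6685]])}
top {'fx': 384.4057914864677, 'fy': 384.4057914864677, 'cx': 325.630372965998, 'cy': 199.49614900493648, 'origin': array([ 0.441 , -0.1714,  0.9767]), 'rotation': array([[ 0.0136, -0.9884,  0.1514],
       [-0.9995, -0.009 ,  0.031 ],
       [-0.0293, -0.1517, -0.988 ]])}
0.1 [0.1488 0.5552 0.2308] [[-0.9659  0.2588 -0.0004]
 [ 0.2588  0.9659 -0.001 ]
 [ 0.0002 -0.0011 -1.    ]] 0.08525030541240969 0.0187
```

View pics/side0.png

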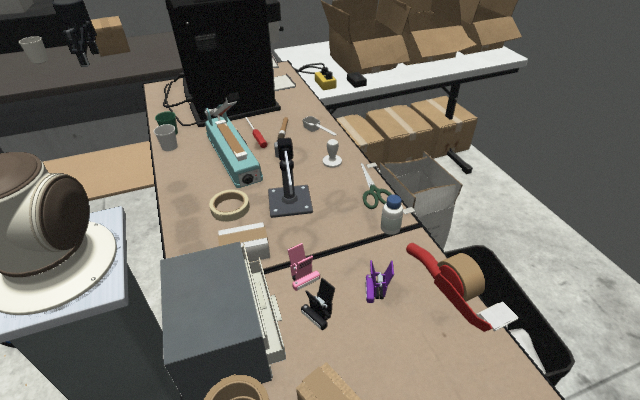

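View pics/top0.png

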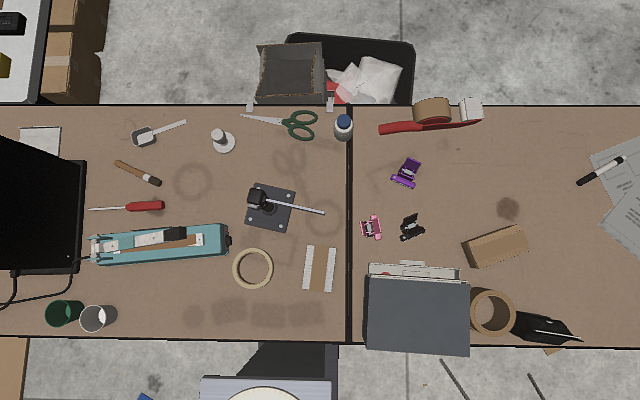

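The side view shows the black clip near (319,303) and the stand near (288,180). The top view shows the clip near (412,227) and the stand near (270,205), with its bar running right to (324,212). I'll take enlarged crops next.

```bash
python3 - <<'E'
import cv2,numpy as np
s=cv2.imread("pics/side0.png");t=cv2.imread("pics/top0.png")
def c(im,u,v,w,h): return cv2.resize(im[v:v+h,u:u+w],(400,300),interpolation=cv2.INTER_CUBIC)
# top row: top cam; bottom: side cam
o=np.vstack([np.hstack([c(t,240,165,100,75),c(t,380,195,60,45)]),np.hstack([c(s,240,130,120,90),c(s,285,265,80,60)])])
cv2.imwrite("pics/crops0.png",o)
E
```

```text
(no output)
```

View pics/crops0.png

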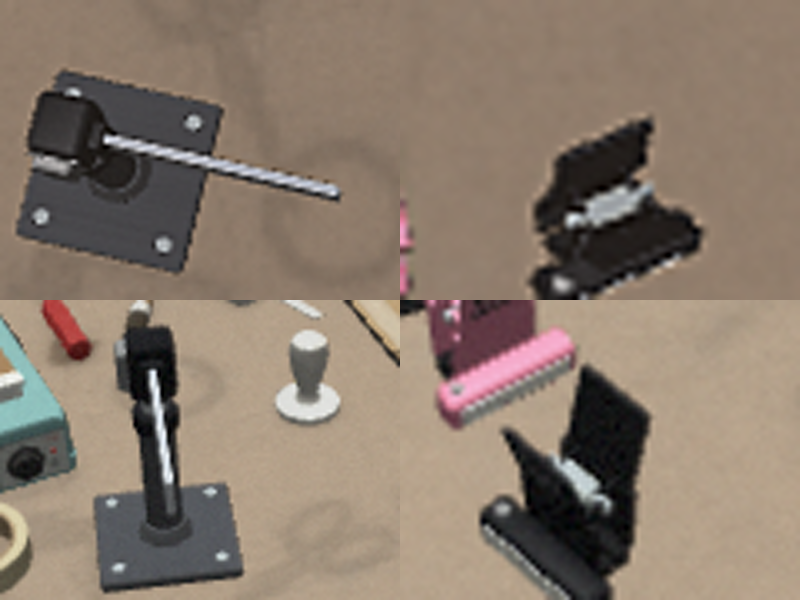

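The stand's base corners and bar tip are clear in both views. The clip's light bar faces the robot side. I'll fit both poses.

```bash
cat > h.py <<'E'
from cell import arm
import numpy as np,cv2
from scipy.optimize import least_squares
np.set_printoptions(precision=4,suppress=True)
C={n:arm.camera_info(n) for n in("side","top")}
def proj(n,P):
    c=C[n];q=(np.atleast_2d(P)-c["origin"])@c["rotation"]
    return np.c_[c["fx"]*q[:,0]/q[:,2]+c["cx"],c["fy"]*q[:,1]/q[:,2]+c["cy"]]
def place(x,y,a,L): 
    L=np.atleast_2d(L).astype(float);c,s=np.cos(a),np.sin(a)
    return np.c_[x+c*L[:,0]-s*L[:,1],y+s*L[:,0]+c*L[:,1],L[:,2]]
def fit(obs,p0,loc=lambda p,l:l):
    f=lambda p:np.concatenate([proj(n,place(*p[:3],loc(p,np.array(l,float))))[0]-uv for n,l,uv in obs])
    r=least_squares(f,p0,loss="soft_l1"); return r.x,r.fun.reshape(-1,2)
E
cat > m.py <<'E'
from h import *
k=.055
st=[("top",(k,k,.012),(255.5,182.5)),("top",(k,-k,.012),(295.8,191.8)),("top",(-k,-k,.012),(285.5,232.7)),("top",(-k,k,.012),(244.5,223.7)),
("side",(-k,k,.012),(268.5,190)),("side",(k,k,.012),(308.4,185.5)),("side",(k,-k,.012),(312.9,212)),("side",(-k,-k,.012),(270.9,215)),
("top",(0,-.15,9),(325,212.7)),("side",(0,-.15,9),(290.4,184.5))]
p,r=fit(st,[.4,0,0,.2],lambda p,l:np.r_[l[:2],p[3] if l[2]>1 else l[2]]);print("stand",p);print(r)
cl=[("top",(.0235,-.018,.082),(417.9,213)),("top",(.0235,.018,.082),(404,218.3)),("side",(.0235,.018,.082),(322,278.6)),("side",(.0235,-.018,.082),(334.6,287.4)),("side",(-.0235,.018,.082),(306,291))]
q,r=fit(cl,[.36,-.35,.3]);print("clip",q);print(r)
print("bar_top",place(*p[:3],[0,-.115,p[3]]),"clip handles",place(*q,[0,0,.066]))
# bystanders rough: bottle, tape, box
E
python3 m.py
```

```text
stand [ 0.5682 -0.0012 -0.2222  0.18  ]
[[-0.1315 -0.9891]
 [ 0.9202 -0.6588]
 [ 0.5385  0.4016]
 [-0.3944 -0.6838]
 [-0.7212 -1.5303]
 [-0.5091 -1.0797]
 [ 0.0609 -1.034 ]
 [-1.1652  0.6352]
 [ 0.9711  0.0251]
 [-0.1584 -0.0157]]
clip [ 0.5215 -0.3524  0.418 ]
[[ 0.3066 -0.8454]
 [ 0.0975 -0.0416]
 [-0.2325 -1.4299]
 [ 0.5537  0.2917]
 [-1.9023  0.3447]]
bar_top [[ 0.5429 -0.1134  0.18  ]] clip handles [[ 0.5215 -0.3524  0.066 ]]
```

Emit:
{"api": "carry_out", "payload": {"plan": [{"spin": 10.2,"grip": 0},{"spin": 10.2},{"spin": 10.2},{"spin": 10.2},{"spin": 10.2},{"tx": -3},{"tx": -5},{"tx": -5},{"tx": -5},{"tx": -5},{"tx": -5},{"tx": -5},{"tx": -5},{"tx": -5},{"tx": -5},{"tx": -5},{"tx": -5},{"tx": -5},{"tx": -5},{"tx": -5}]}}

```text
validation failed for argument at $.pl...
```

Emit:
{"api": "carry_out", "payload": {"plan": [{"tx": 0,"ty": 0,"tz": 0,"spin": 10.2,"grip": 0},{"tx": 0,"ty": 0,"tz": 0,"spin": 10.2,"grip": 0},{"tx": 0,"ty": 0,"tz": 0,"spin": 10.2,"grip": 0},{"tx": 0,"ty": 0,"tz": 0,"spin": 10.2,"grip": 0},{"tx": 0,"ty": 0,"tz": 0,"spin": 10.2,"grip": 0},{"tx": -3,"ty": 0,"tz": 0,"spin": 0,"grip": 0},{"tx": -5,"ty": 0,"tz": 0,"spin": 0,"grip": 0},{"tx": -5,"ty": 0,"tz": 0,"spin": 0,"grip": 0},{"tx": -5,"ty": 0,"tz": 0,"spin": 0,"grip": 0},{"tx": -5,"ty": 0,"tz": 0,"spin": 0,"grip": 0},{"tx": -5,"ty": 0,"tz": 0,"spin": 0,"grip": 0},{"tx": -5,"ty": 0,"tz": 0,"spin": 0,"grip": 0},{"tx": -5,"ty": 0,"tz": 0,"spin": 0,"grip": 0},{"tx": -5,"ty": 0,"tz": 0,"spin": 0,"grip": 0},{"tx": -5,"ty": 0,"tz": 0,"spin": 0,"grip": 0},{"tx": -5,"ty": 0,"tz": 0,"spin": 0,"grip": 0},{"tx": -5,"ty": 0,"tz": 0,"spin": 0,"grip": 0},{"tx": -5,"ty": 0,"tz": 0,"spin": 0,"grip": 0},{"tx": -5,"ty": 0,"tz": 0,"spin": 0,"grip": 0},{"tx": -5,"ty": 0,"tz": 0,"spin": 0,"grip": 0}]}}

```text
t: 2.6
eef_pos: [0.446, -0.1132, 0.2312]
eef_rot: [[-0.406, 0.914, -0.0], [0.914, 0.406, 0.0], [0.0, -0.0, -1.0]]
contact_force: [0.3, 0.4, -0.2]
grip_width: 0.0853
grasp_force: 0.0
```

Emit:
{"api": "carry_out", "payload": {"plan": [{"tx": -5,"ty": -0.5,"tz": 0,"spin": 0,"grip": 0},{"tx": -5,"ty": -0.5,"tz": 0,"spin": 0,"grip": 0},{"tx": -5,"ty": -0.5,"tz": 1,"spin": 0,"grip": 0},{"tx": -5,"ty": -0.5,"tz": 2,"spin": 0,"grip": 0},{"tx": -4.9,"ty": -0.8,"tz": 3,"spin": 0,"grip": 0},{"tx": 0,"ty": 0,"tz": 3,"spin": 0,"grip": 0},{"tx": 0,"ty": 0,"tz": 0,"spin": 0,"grip": 0}]}}

```text
t: 3.48
eef_pos: [0.5204, -0.3499, 0.1387]
eef_rot: [[-0.406, 0.914, -0.004], [0.914, 0.406, 0.003], [0.005, -0.002, -1.0]]
contact_force: [-0.3, -0.3, 0.3]
grip_width: 0.0853
grasp_force: 0.0
```

```bash
python3 - <<'E'
from h import *
from m import q
a=arm.grab_frame("side")[:,:,::-1].copy();b=arm.grab_frame("top")[:,:,::-1].copy()
s=arm.read_state();print(s["eef_pos"])
T=[]
for n,im,(u,v) in(("side",a,(270,220)),("top",b,(362,175))):
    c=cv2.resize(im[v:v+120,u:u+80],None,fx=5,fy=5,interpolation=cv2.INTER_CUBIC)
    L=[(sx,sy,z) for sx,z in((.0235,.082),(-.0235,.082)) for sy in(.018,-.018)]+[(0,0,0),(0,0,.066)]
    for w in proj(n,place(*q,L)): cv2.circle(c,tuple(int(round(k)) for k in (w-(u,v)+.5)*5),4,(0,255,0),1)
    w=proj(n,s["eef_pos"])[0];cv2.drawMarker(c,tuple(int(round(k)) for k in (w-(u,v)+.5)*5),(0,0,255))
    T.append(c)
cv2.imwrite("pics/c1.png",np.hstack(T))
E
```

```text
stand [ 0.5682 -0.0012 -0.2222  0.18  ]
[[-0.1315 -0.9891]
 [ 0.9202 -0.6588]
 [ 0.5385  0.4016]
 [-0.3944 -0.6838]
 [-0.7212 -1.5303]
 [-0.5091 -1.0797]
 [ 0.0609 -1.034 ]
 [-1.1652  0.6352]
 [ 0.9711  0.0251]
 [-0.1584 -0.0157]]
clip [ 0.5215 -0.3524  0.418 ]
[[ 0.3066 -0.8454]
 [ 0.0975 -0.0416]
 [-0.2325 -1.4299]
 [ 0.5537  0.2917]
 [-1.9023  0.3447]]
bar_top [[ 0.5429 -0.1134  0.18  ]] clip handles [[ 0.5215 -0.3524  0.066 ]]
[ 0.5216 -0.3501  0.1423]
```

View pics/c1.png

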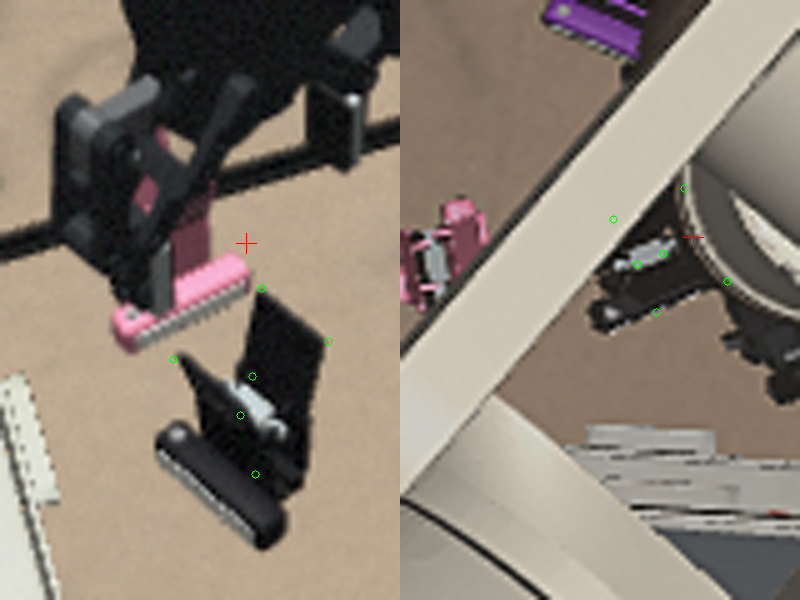

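The side overlay matches the clip's handle tops at (262,288), (328,342) and (173,359). I'll shift 2 mm, descend and squeeze.

Emit:
{"api": "carry_out", "payload": {"plan": [{"tx": -0.2,"ty": -0.1,"tz": 2,"spin": 0,"grip": 0},{"tx": 0,"ty": 0,"tz": 3,"spin": 0,"grip": 0},{"tx": 0,"ty": 0,"tz": 2.5,"spin": 0,"grip": 0},{"tx": 0,"ty": 0,"tz": 1.4,"spin": 0,"grip": 0},{"tx": 0,"ty": 0,"tz": 0,"spin": 0,"grip": 0},{"tx": 0,"ty": 0,"tz": 0,"spin": 0,"grip": 255},{"tx": 0,"ty": 0,"tz": 0,"spin": 0,"grip": 255},{"tx": 0,"ty": 0,"tz": 0,"spin": 0,"grip": 255},{"tx": 0,"ty": 0,"tz": 0,"spin": 0,"grip": 255},{"tx": 0,"ty": 0,"tz": 0,"spin": 0,"grip": 255},{"tx": 0,"ty": 0,"tz": 0,"spin": 0,"grip": 255},{"tx": 0,"ty": 0,"tz": 0,"spin": 0,"grip": 255}]}}

```text
t: 5.08
eef_pos: [0.5233, -0.3535, 0.0552]
eef_rot: [[-0.407, 0.913, 0.005], [0.914, 0.407, -0.003], [-0.005, 0.003, -1.0]]
contact_force: [5.2, 2.3, 17.8]
grip_width: 0.024
grasp_force: 63.3
```

Emit:
{"api": "carry_out", "payload": {"plan": [{"tx": 0,"ty": 0,"tz": -1,"spin": 0,"grip": 255},{"tx": 0,"ty": 0,"tz": -3,"spin": 0,"grip": 255},{"tx": 0,"ty": 0,"tz": -4.5,"spin": 0,"grip": 255},{"tx": 0,"ty": 0,"tz": -4.5,"spin": 0,"grip": 255},{"tx": 0,"ty": 0,"tz": -4.5,"spin": 0,"grip": 255},{"tx": 0,"ty": 0,"tz": -4,"spin": 0,"grip": 255},{"tx": 0,"ty": 0,"tz": 0,"spin": 9.2,"grip": 255},{"tx": 0,"ty": 0,"tz": 0,"spin": 9.2,"grip": 255},{"tx": 0,"ty": 0,"tz": 0,"spin": 9.2,"grip": 255},{"tx": 0,"ty": 0,"tz": 0,"spin": 9.1,"grip": 255},{"tx": 3,"ty": -0.4,"tz": 0,"spin": 0,"grip": 255},{"tx": 4,"ty": -0.6,"tz": 0,"spin": 0,"grip": 255},{"tx": 4,"ty": -0.6,"tz": 0,"spin": 0,"grip": 255},{"tx": 4,"ty": -0.6,"tz": 0,"spin": 0,"grip": 255},{"tx": 4,"ty": -0.6,"tz": 0,"spin": 0,"grip": 255},{"tx": 3,"ty": -0.4,"tz": 0,"spin": 0,"grip": 255},{"tx": 1.9,"ty": -0.2,"tz": 0,"spin": 0,"grip": 255},{"tx": 0,"ty": 0,"tz": 0,"spin": 0,"grip": 255}]}}

```text
t: 7.32
eef_pos: [0.5408, -0.1113, 0.2676]
eef_rot: [[0.219, 0.976, 0.0], [0.976, -0.219, -0.0], [-0.0, 0.0, -1.0]]
contact_force: [-0.9, -0.8, -1.4]
grip_width: 0.0239
grasp_force: 59.9
```

```bash
python3 - <<'E'
from h import *
a=arm.grab_frame("side")[:,:,::-1].copy()
s=arm.read_state();print(s["eef_pos"],s["eef_rot"][:,1],s["grip_width"])
p=[.5682,-.0012,-.2222]
u,v=240,90
c=cv2.resize(a[v:v+100,u:u+120],None,fx=6,fy=6,interpolation=cv2.INTER_CUBIC)
P=np.r_[place(*p,[(0,-.15,.18),(0,-.115,.18),(0,-.02,.18),(0,-.15,.152),(-.003,-.15,.18),(.003,-.15,.18)]),[s["eef_pos"]-[0,0,.055]]]
for i,w in enumerate(proj("side",P)): cv2.circle(c,tuple(int(round(k)) for k in (w-(u,v)+.5)*6),3,(0,255,0) if i<6 else (0,0,255),1)
cv2.imwrite("pics/c2.png",c)
E
```

```text
[ 0.5407 -0.1121  0.2675] [ 0.9757 -0.2192  0.0001] 0.02429017660809716
```

View pics/c2.png

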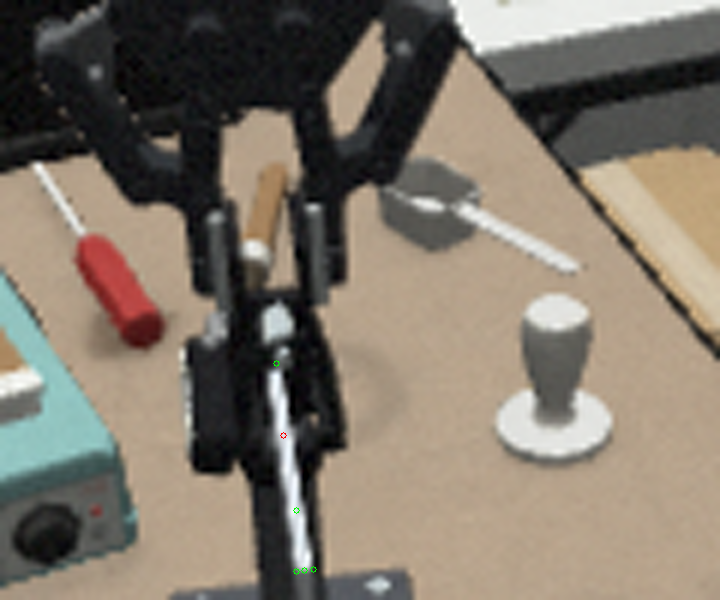

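The clip's jaws straddle the bar line. The jaw midpoint is near (283,435), the bar strip runs (276,365) to (303,570), and the model agrees. I'll correct 2 mm and lower.

Emit:
{"api": "carry_out", "payload": {"plan": [{"tx": -0.3,"ty": 0.25,"tz": 0.5,"spin": 0,"grip": 255},{"tx": 0,"ty": 0,"tz": 1.0,"spin": 0,"grip": 255},{"tx": 0,"ty": 0,"tz": 1.2,"spin": 0,"grip": 255},{"tx": 0,"ty": 0,"tz": 1.2,"spin": 0,"grip": 255},{"tx": 0,"ty": 0,"tz": 1.0,"spin": 0,"grip": 255},{"tx": 0,"ty": 0,"tz": 0.4,"spin": 0,"grip": 255},{"tx": 0,"ty": 0,"tz": 0,"spin": 0,"grip": 255},{"tx": 0,"ty": 0,"tz": 0,"spin": 0,"grip": 255}]}}

```text
t: 8.38
eef_pos: [0.5427, -0.1155, 0.2147]
eef_rot: [[0.22, 0.976, 0.001], [0.976, -0.22, -0.0], [-0.0, 0.001, -1.0]]
contact_force: [-0.4, -0.8, -1.0]
grip_width: 0.024
grasp_force: 59.9
```

```bash
python3 - <<'E'
from h import *
a=arm.grab_frame("side")[:,:,::-1];b=arm.grab_frame("top")[:,:,::-1]
f=lambda im,u,v:cv2.resize(im[v:v+120,u:u+80],None,fx=5,fy=5,interpolation=cv2.INTER_CUBIC)
cv2.imwrite("pics/c3.png",np.hstack([f(a,250,110),f(b,270,140)]))
E
```

```text
(no output)
```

View pics/c3.png

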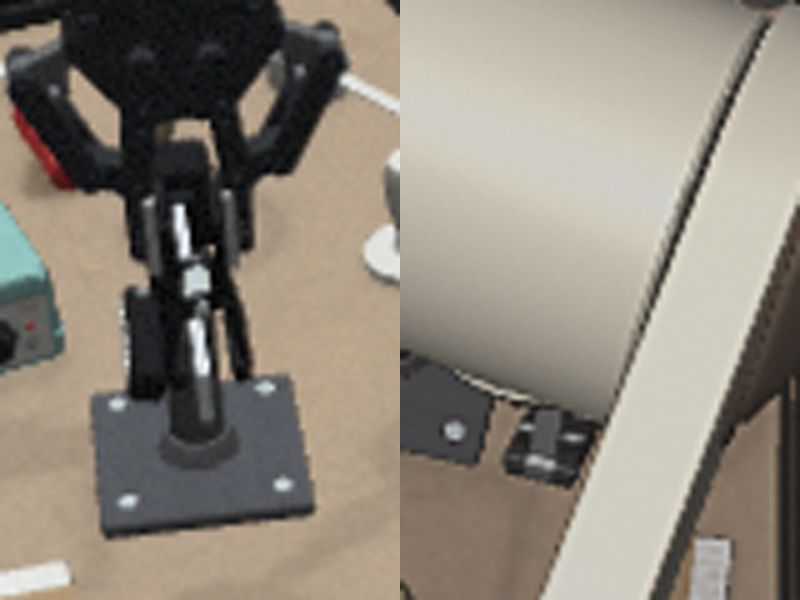

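The jaws straddle the bar: the strip runs (180,215) to (200,370), with a jaw on either side. Contact force is near zero, so I'll release and rise.

Emit:
{"api": "carry_out", "payload": {"plan": [{"tx": 0,"ty": 0,"tz": 0,"spin": 0,"grip": 120},{"tx": 0,"ty": 0,"tz": 0,"spin": 0,"grip": 60},{"tx": 0,"ty": 0,"tz": 0,"spin": 0,"grip": 0},{"tx": 0,"ty": 0,"tz": 0,"spin": 0,"grip": 0},{"tx": 0,"ty": 0,"tz": 0,"spin": 0,"grip": 0},{"tx": 0,"ty": 0,"tz": -2,"spin": 0,"grip": 0},{"tx": 0,"ty": 0,"tz": -3,"spin": 0,"grip": 0},{"tx": 0,"ty": 0,"tz": -3,"spin": 0,"grip": 0},{"tx": 0,"ty": 0,"tz": -2.5,"spin": 0,"grip": 0},{"tx": 0,"ty": 0,"tz": 0,"spin": 0,"grip": 0}]}}

```text
t: 9.72
eef_pos: [0.5429, -0.1156, 0.3211]
eef_rot: [[0.22, 0.976, 0.003], [0.976, -0.22, -0.001], [-0.0, 0.003, -1.0]]
contact_force: [0.7, -0.2, -0.4]
grip_width: 0.0853
grasp_force: 0.0
```

```bash
python3 - <<'E'
from h import *
a=arm.grab_frame("side")[:,:,::-1].copy()
p=[.5682,-.0012,-.2222]
u,v=240,100
c=cv2.resize(a[v:v+100,u:u+110],None,fx=6,fy=6,interpolation=cv2.INTER_CUBIC)
# grip block box for candidate centre heights, button face
for zc,col in((.163,(0,255,0)),):
  for l in [(x,y,zc+z) for x in(-.017,.017) for y in(-.015,.015) for z in(-.0235,.0235)]:
    w=proj("side",place(*p,l))[0];cv2.circle(c,tuple(int(round(k)) for k in (w-(u,v)+.5)*6),3,col,1)
cv2.imwrite("pics/c4.png",c)
E
```

```text
(no output)
```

View pics/c4.png

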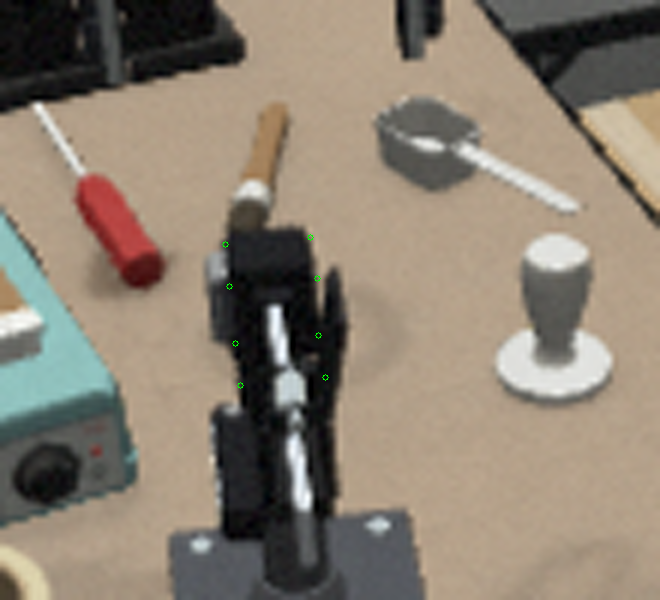

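The clip sits on the bar: spring near (290,388), jaws either side, handles up. The grip block top is about 4 mm above my model, so its centre is near z 0.166. I'll move over the grip and descend.

Emit:
{"api": "carry_out", "payload": {"plan": [{"tx": 3,"ty": -0.1,"tz": 0,"spin": 0,"grip": 0},{"tx": 4,"ty": 0,"tz": 0,"spin": 0,"grip": 0},{"tx": 3.5,"ty": 0,"tz": 0,"spin": 0,"grip": 0},{"tx": 1.2,"ty": 0,"tz": 2,"spin": 0,"grip": 0},{"tx": 0,"ty": 0,"tz": 3.5,"spin": 0,"grip": 0},{"tx": 0,"ty": 0,"tz": 3.5,"spin": 0,"grip": 0},{"tx": 0,"ty": 0,"tz": 3.5,"spin": 0,"grip": 0},{"tx": 0,"ty": 0,"tz": 3,"spin": 0,"grip": 0},{"tx": 0,"ty": 0,"tz": 1.9,"spin": 0,"grip": 0},{"tx": 0,"ty": 0,"tz": 0,"spin": 0,"grip": 0}]}}

```text
t: 11.02
eef_pos: [0.5666, -0.001, 0.144]
eef_rot: [[0.22, 0.976, -0.002], [0.976, -0.22, 0.0], [-0.0, -0.002, -1.0]]
contact_force: [-0.4, -0.4, 0.8]
grip_width: 0.0853
grasp_force: 0.0
```

```bash
python3 - <<'E'
from h import *
a=arm.grab_frame("side")[:,:,::-1].copy()
s=arm.read_state();print(s["eef_pos"],s["contact_force"])
u,v=230,90
cv2.imwrite("pics/c5.png",cv2.resize(a[v:v+100,u:u+130],None,fx=6,fy=6,interpolation=cv2.INTER_CUBIC))
E
```

```text
[ 0.5672 -0.0011  0.1454] [0.3259 0.1241 0.6921]
```

View pics/c5.png

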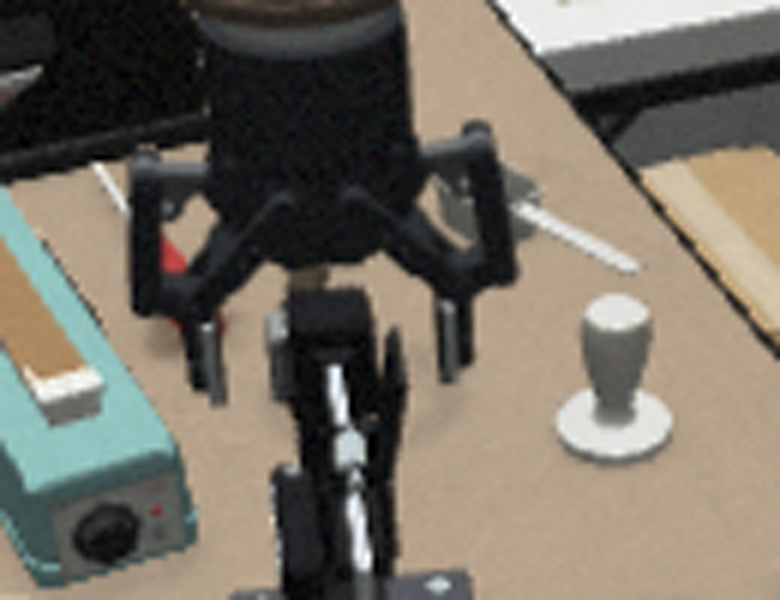

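The fingers straddle the grip. Their inner faces are at about 218 and 440, and the block plus pressed button spans 286 to 372, so they are centred. I'll close.

Emit:
{"api": "carry_out", "payload": {"plan": [{"tx": 0,"ty": 0,"tz": 0,"spin": 0,"grip": 255},{"tx": 0,"ty": 0,"tz": 0,"spin": 0,"grip": 255},{"tx": 0,"ty": 0,"tz": 0,"spin": 0,"grip": 255},{"tx": 0,"ty": 0,"tz": 0,"spin": 0,"grip": 255},{"tx": 0,"ty": 0,"tz": 0,"spin": 0,"grip": 255},{"tx": 0,"ty": 0,"tz": 0,"spin": 0,"grip": 255},{"tx": 0,"ty": 0,"tz": 0,"spin": 0,"grip": 255}]}}

```text
t: 11.95
eef_pos: [0.5669, -0.001, 0.1461]
eef_rot: [[0.22, 0.976, -0.0], [0.976, -0.22, -0.0], [-0.0, -0.0, -1.0]]
contact_force: [-8.0, 1.1, 8.7]
grip_width: 0.0336
grasp_force: 59.3
```

Emit:
{"api": "carry_out", "payload": {"plan": [{"tx": 0,"ty": 0,"tz": -0.4,"spin": 0,"grip": 255},{"tx": 0,"ty": 0,"tz": -0.8,"spin": 0,"grip": 255},{"tx": 0,"ty": 0,"tz": -1.0,"spin": 0,"grip": 255},{"tx": 0,"ty": 0,"tz": -1.0,"spin": 0,"grip": 255},{"tx": 0,"ty": 0,"tz": -1.0,"spin": 0,"grip": 255},{"tx": 0,"ty": 0,"tz": -1.0,"spin": 0,"grip": 255},{"tx": 0,"ty": 0,"tz": -1.0,"spin": 0,"grip": 255},{"tx": 0,"ty": 0,"tz": -1.0,"spin": 0,"grip": 255},{"tx": 0,"ty": 0,"tz": -0.8,"spin": 0,"grip": 255},{"tx": 0,"ty": 0,"tz": -0.5,"spin": 0,"grip": 255},{"tx": 0,"ty": 0,"tz": -0.3,"spin": 0,"grip": 255},{"tx": 0,"ty": 0,"tz": 0,"spin": 0,"grip": 255},{"tx": 0,"ty": 0,"tz": 0,"spin": 0,"grip": 255}]}}

```text
t: 13.58
eef_pos: [0.5669, -0.001, 0.234]
eef_rot: [[0.22, 0.976, -0.0], [0.976, -0.22, 0.0], [-0.0, -0.0, -1.0]]
contact_force: [-5.6, 2.2, -8.0]
grip_width: 0.0335
grasp_force: 61.2
```

Emit:
{"api": "carry_out", "payload": {"plan": [{"tx": 0,"ty": 0,"tz": -0.15,"spin": 0,"grip": 255},{"tx": 0,"ty": 0,"tz": -0.15,"spin": 0,"grip": 255},{"tx": 0,"ty": 0,"tz": 0,"spin": 0,"grip": 255},{"tx": 0,"ty": 0,"tz": 0,"spin": 0,"grip": 255},{"tx": 0,"ty": 0,"tz": 0,"spin": 0,"grip": 255}]}}

```text
t: 14.2
eef_pos: [0.5669, -0.001, 0.2364]
eef_rot: [[0.22, 0.976, -0.001], [0.976, -0.22, 0.0], [-0.0, -0.001, -1.0]]
contact_force: [-6.4, 2.7, -12.7]
grip_width: 0.0333
grasp_force: 63.2
```

```bash
python3 - <<'E'
from h import *
a=arm.grab_frame("side")[:,:,::-1].copy()
s=arm.read_state();print(s["t"],s["eef_pos"],s["contact_force"])
u,v=230,60
c=cv2.resize(a[v:v+100,u:u+130],None,fx=6,fy=6,interpolation=cv2.INTER_CUBIC)
for w in proj("side",place(.5682,-.0012,-.2222,[(0,-.15,.265),(0,-.15,.27),(0,-.02,.27)])): cv2.circle(c,tuple(int(round(k)) for k in (w-(u,v)+.5)*6),3,(0,255,0),1)
cv2.imwrite("pics/c6.png",c)
E
```

```text
14.25 [ 0.5669 -0.001   0.2364] [ -5.785    2.4597 -13.4854]
```

View pics/c6.png

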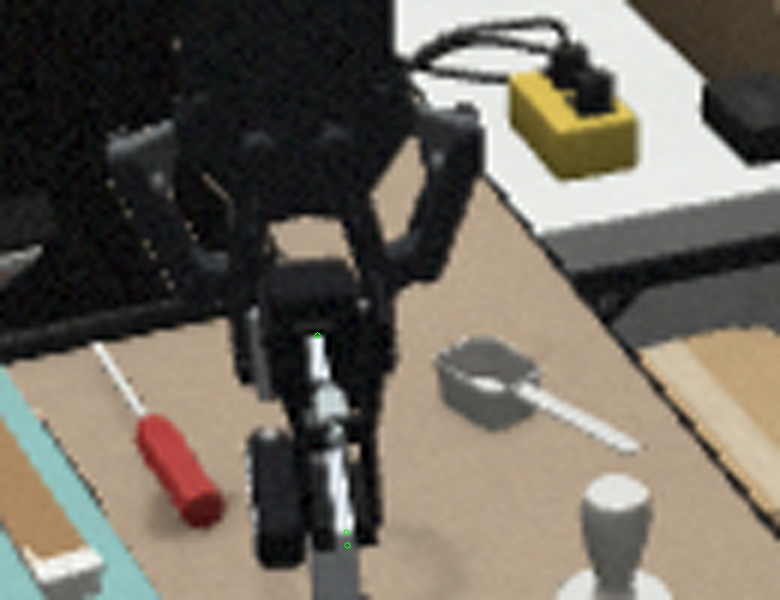

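The bar's top edge matches the model at full extension (end near (347,535)). The TCP has risen 90 mm, the lift force is climbing at the stop, and the clip is still on the bar. I'll hand it in.

```bash
python3 -c "
from cell import arm
print(arm.finish_job())"
```

```text
the job is handed in; nothing more can be done
None
```

I clipped the light onto the outer half of the bar and let go. I then raised the mast about 90 mm to the second stop and handed in the job with the grip held and the button in; no verdict came back.

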